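# Catch the propped chamber lid and let it down

## Robot

A 6-joint arm with a two-finger parallel gripper is mounted at the origin on a cart in front of the work surface, level with it; the furniture and walls round the work are solid. World frame = base frame: x ahead of the robot, y to its left, z up, the work surface at z = 0. Lengths are in mm, angles in rad, forces in N, time in s.
With the tool pointing down it reaches from about 350 to 875 mm from the base axis. Payload 4.2 kg.
Tool frame: the origin (TCP) lies on the mounting face of the last link; the fingertips stand 173 mm ahead of it and the grasp point (between the pads) lies 155 mm ahead of it; z points along the fingers, y is the direction in which the jaws open and shut (so a half turn about z gives the same grasp; the last joint's range is limited). The gripper opens to 85 mm and grips with 20 to 120 N. Pads are 22 mm wide; open, the fingers measure 114 mm over their backs; the gripper's body (76 mm by 85 mm) begins 54 mm behind the grasp point. The pads swing forward as they close: fully open they stand 13 mm farther back than shut.
Start: joints at [0.259, 0.385, 0.008, 0, -1.194, -0.259], TCP at [624.98, 0.025, 404.712] pointing down, gripper open.
Joint ranges: [-3.14, 3.14], [-1.21, 2.06], [-1.07, 1.41], [-3.16, 2.05], [-2.99, -0.16], [-3.1, 3.1]. Speed limits (rad/s): [2.79, 2.79, 3.14, 3.14, 3.14, 3.14].

## Interface

Orientations are given as a unit quaternion [x, y, z, w].
In Python, from bench import arm gives the robot as it stands.
- The arm moves only by the shell command python3 -m jog 'ROWS' [OPENING]. ROWS is JSON, a list that holds one entry, the list of rows, each a list of 4 numbers: the shift along the tool's x, y, z in mm, then the turn about the tool's z in degrees. In form: [[[x, y, z, spin], ...]]. A call has exactly 5 rows; each row is the pose to reach, as a shift and turn from the pose measured when the call began, along the tool's axes at that moment; what a row does not reach only later rows make up. A row lasts 1/8 s, in which the tool goes at most 62.5 mm and 10.7 degrees, less where a joint would pass 70% of its speed; a pose out of reach is approached as far as the arm can. A call with a gripper value outside its range is refused whole. OPENING is the finger opening in mm, from 0 to 85.4, set as the call begins (- or left out, the last holds). The fingers move at their own pace and stop on an object; the grip force is fixed at half the most. Time passes only in rows, so rows that repeat a pose let the fingers close, or fill a call up. It gives the time, the measured TCP pose, the force and the opening at its end, in the units of the state.
- arm.read_state(): the state, without advancing time (a new reading comes with each control period).
- arm.get_image(name): name is "scene" or "side" or "wrist"; returns (picture, depth): 480x640x3 uint8, blue, green, red; 480x640 float32, mm along the optical axis (not along the pixel's ray), 0 where there is no reading.
- arm.camera_params(name): a dict with "mtx" (3x3 intrinsics, pixels), "R" (3x3) and "t" (3): a world point X has camera coordinates R X + t. Camera axes: x right, y down, z forward; pixel columns grow to the right and rows downward; lengths in mm; the calibration is good to about 2 mm. A picture is of the moment at which its call begins: read the wrist's pose just before it. camera_params takes no time and is no camera call; for the wrist camera it gives the pose at the moment of the call.
- arm.job_done(): hands the job in, once; it reports no verdict.
The state is a dict: "clock": time; "joints": joint angles; "joint_vel": joint speeds; "joint_efforts": joint torques, N m; "position": TCP position; "ee_rot": TCP orientation; "contact_force": force on the tool from outside, world axes, zero at the start; "wrist_torque": the same for the moment, N m; "gripper_width": finger opening in mm.
Only numpy, scipy, OpenCV 4.12 (cv2) and the standard library are available. Lean on these libraries where they do the work, as an engineer would, in place of code of your own. Each camera call takes 0.05 s, during which the arm holds its last target.

## Task

The blue lid of the white incubation chamber is propped open: hold the fingers waiting under it, push the red-knobbed prop sideways out from under it so that it tips away outward, and catch the falling lid on the fingers. Lower the lid slowly on the fingers until it is shut, without letting it slam or drop more than the last few millimetres. Grasp nothing, do not press hard or raise the lid well above where the prop held it, leave the samples and everything else alone, and finish with the hand clear.

Things in the scene. Friction and masses are not known exactly. Their poses are not given: they have to be found in the camera images.
- chamber: white open-topped incubation chamber, fixed to the worktop, outside 160 (x) x 260 (y) x 85 mm high, walls 6 mm. Origin: centre of its underside, on the worktop; its +x axis points from its front wall to its back wall (hinge side), +y to its left seen from the front. Its front faces the robot, turned up to 0.25 rad.
- lid (a joint): angle of the blue lid in rad: 0 = shut (level, underside 86 mm above the worktop), about 0.96 = resting on the prop. The lid is a plate 185 mm from hinge line to free front edge, 296 mm wide, 10 mm thick, hinged on the top of the back wall; when shut it overhangs the front wall by 25 mm and each side wall by 18 mm.
- prop (a joint): angle of the prop in rad: 0 = standing under the lid, leaning 0.06 inward against a stop; grows as its top tips outward to the chamber's right (-y). A push of 1 to 2 N sideways near the knob moves it; at about 0.1 (18 mm of travel) the knob leaves the lid's side edge and, past its balance, the prop falls by itself to its outer stop at 0.7.
- prop_knob (a point): centre of the red ball knob, 13 mm across, on top of the prop; the lid's underside rests on it 147 mm from the hinge line, 12 mm in from the lid's right side edge. The prop is a steel rod 8 mm thick and 172 mm long, standing up from a pivot outside the right side wall, 30 mm above the worktop and 88 mm in front of the hinge line; the pivot's axis runs front to back.
- lid_edge_middle (a point): middle of the lower corner of the lid's free front edge; axes turn with the lid: x from the free edge to the hinge along the plate, y to the left along the edge, z out of the lid's upper face.
- lid_edge_right (a point): right end of that same lower front edge (148 mm from its middle), nearest the prop.
- lid_hinge (a point): middle of the hinge line at the level of the lid's underside, above the back wall, 86 mm above the worktop. Without the prop the lid falls shut by itself in less than 1 s; a spring in the hinge bears part of its weight, so the fingers carry about 1.5 N at its free edge when open and 0.5 N when nearly shut.
- petri: round petri dish, 57 mm across, 14 mm high, standing inside the chamber; loose, to be left alone; origin at the centre of its underside
- vial: white vial with red cap, 23 mm across, 54 mm high, standing inside the chamber; loose, to be left alone; origin at the centre of its underside
- sample_cup: white sample cup with red lid, 66 mm across, 68 mm high; loose, to be left alone; origin at the centre of its underside
- marker: black-capped marker pen lying down, 133 mm long; loose, to be left alone; origin at the centre of its underside
- timer: white lab timer, 60x68x20 mm; loose, to be left alone; origin at the centre of its underside
- tally_counter: tally counter, 73x52x24 mm; loose, to be left alone; origin at the centre of its underside
- immersion_oil: small amber bottle with black cap, 25 mm across, 58 mm high; loose, to be left alone; origin at the centre of its underside

How it is judged:
By the outcome, as a careful person would: the job done as asked, in the order asked, and still so for the second after the job is handed in, with the robot touching nothing.
It also fails if it takes over 48 s, if anything falls off the work surface, if the arm or the gripper's body presses on something with over 40 N, if the wrist force passes 120 N, or if a joint passes its speed limit or range.

## Working session

There is one attempt and no reset: what is moved stays moved. The work goes in short steps, Python scripts to look and compute and a shell command to move; the robot and the scene stay as the last step left them, time stands still between calls to the robot, and variables do not carry over. Pictures are saved under pics/ and viewed, and the job is handed in when it is done.

```bash
ls; mkdir -p pics
python3 - <<'E'
from bench import arm
import cv2,numpy as np
s=arm.read_state();print(s)
for n in("scene","side","wrist"):
    p=arm.camera_params(n);print(n,np.round(p["mtx"],1).tolist(),np.round(p["R"],3).tolist(),np.round(p["t"],1).tolist())
    im,d=arm.get_image(n);cv2.imwrite(f"pics/{n}0.png",im);np.save(f"{n}0_d.npy",d)
E
```

```text
pics
{'clock': 0.0, 'joints': array([ 2.58631986e-01,  3.85534384e-01,  6.65567525e-03, -5.05446248e-04,
       -1.19399346e+00, -2.58616598e-01]), 'joint_vel': array([ 1.43094482e-04, -1.42829438e-03, -1.13405197e-06, -2.51302880e-04,
       -1.07992753e-03, -7.23031577e-04]), 'joint_efforts': array([-9.55001960e-04, -3.92286408e+01,  1.88399577e+01,  4.18616563e+00,
       -4.72148502e-03,  8.27910434e-07]), 'position': array([6.24796745e+02, 5.72834103e-02, 4.03645294e+02]), 'ee_rot': array([-0.70704589,  0.70716686,  0.00072487, -0.00077912]), 'contact_force': array([-0.07782803,  0.5838224 ,  0.33358745]), 'wrist_torque': array([-0.00860084,  0.01827138, -0.01929329]), 'gripper_width': 85.24372335879045}
scene [[585.2, 0.0, 315.8], [0.0, 585.2, 238.7], [0.0, 0.0, 1.0]] [[-0.858, -0.514, 0.022], [-0.279, 0.428, -0.859], [0.432, -0.743, -0.511]] [486.5, 268.4, 1541.1]
side [[436.9, 0.0, 322.7], [0.0, 436.9, 231.8], [0.0, 0.0, 1.0]] [[0.899, -0.438, -0.008], [-0.269, -0.538, -0.799], [0.346, 0.72, -0.602]] [-479.7, 306.1, 895.5]
wrist [[402.7, 0.0, 318.6], [0.0, 402.7, 240.1], [0.0, 0.0, 1.0]] [[-1.0, 0.001, 0.001], [0.001, 0.948, 0.32], [-0.001, 0.32, -0.948]] [624.4, -42.3, 380.6]
```

View pics/scene0.png

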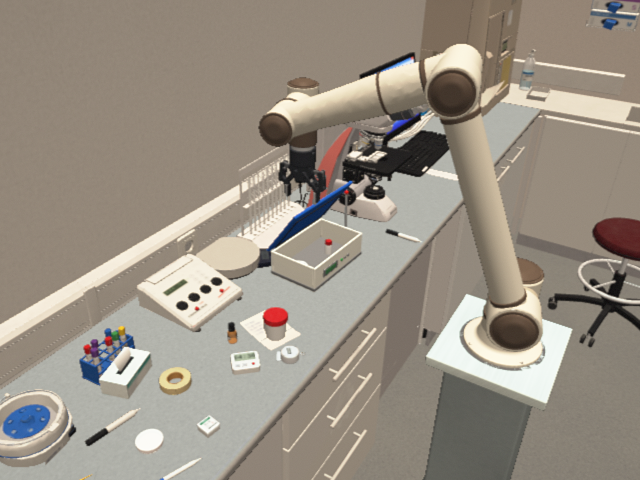

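View pics/side0.png

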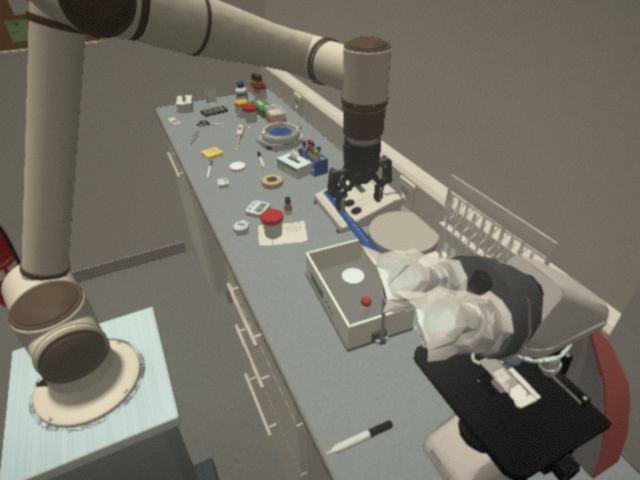

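View pics/wrist0.png

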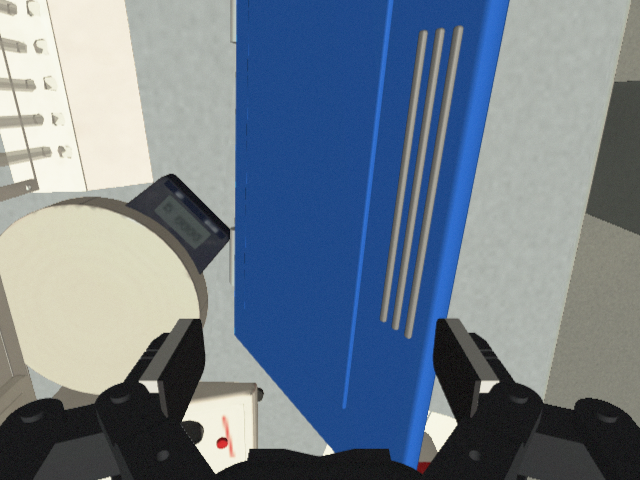

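Run:
```python
import cv2
a=cv2.imread("pics/scene0.png")[90:300,220:420];b=cv2.imread("pics/side0.png")[140:370,290:470]
cv2.imwrite("pics/z1.png",cv2.resize(a,None,fx=2.8,fy=2.8,interpolation=cv2.INTER_CUBIC))
cv2.imwrite("pics/z2.png",cv2.resize(b,None,fx=2.6,fy=2.6,interpolation=cv2.INTER_CUBIC))
```

```text
(no output)
```

View pics/z1.png

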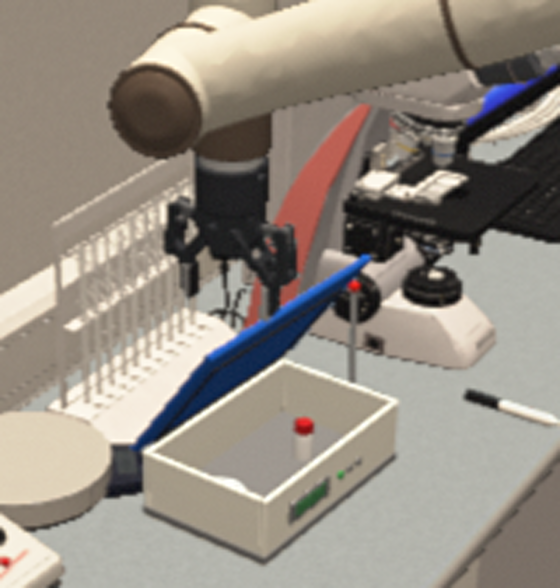

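View pics/z2.png

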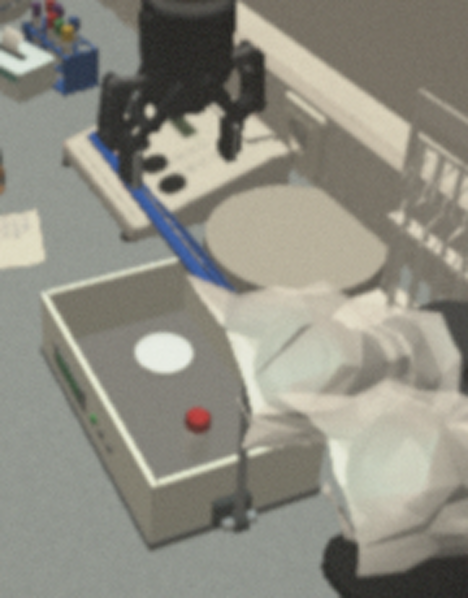

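```bash
cat > h.py <<'E'
from bench import arm
import numpy as np,cv2
def ray(n,u,v,P=None):
    p=P or arm.camera_params(n);K,R,t=map(np.array,(p["mtx"],p["R"],p["t"]))
    c=-R.T@t; d=R.T@np.linalg.inv(K)@np.array([u,v,1.]);return c,d
def onz(n,u,v,z,P=None):
    c,d=ray(n,u,v,P);return c+d*(z-c[2])/d[2]
def pt(n,u,v,dep,P=None):
    c,d=ray(n,u,v,P);return c+d*dep
def proj(n,X,P=None):
    p=P or arm.camera_params(n);q=np.array(p["mtx"])@(np.array(p["R"])@X+np.array(p["t"]));return q[:2]/q[2]
E
python3 - <<'E'
from h import *
np.set_printoptions(precision=1,suppress=True)
for nm,x,y in[("FL",262,497),("FR",397,403),("BL",147,457),("BR",287,362)]:
    print("scene",nm,onz("scene",220+x/2.8,90+y/2.8,85))
for nm,x,y in[("FL",43,295),("FR",155,484),("BL",180,258)]:
    print("side",nm,onz("side",290+x/2.6,140+y/2.6,85))
im=cv2.imread("pics/scene0.png");d=np.load("scene0_d.npy")
m=(im[...,2]>140)&(im[...,1]<70)&(im[...,0]<70)
n,l,st,c=cv2.connectedComponentsWithStats(m.astype(np.uint8))
for i in range(1,n):
    if st[i,4]>5: 
        dd=d[l==i];dd=dd[dd>0];print(c[i],st[i,4],np.median(dd) if len(dd) else 0,pt("scene",*c[i],np.median(dd)) if len(dd) else 0)
# blue lid points
m=(im[...,0]>90)&(im[...,2]<60)&(im[...,1]<120); m[:175]=0;m[270:]=0;m[:,:265]=0;m[:,358:]=0
v,u=np.nonzero(m&(d>0));P=np.array([pt("scene",a,b,d[b,a],) for a,b in zip(u,v)]);print(len(P),P.min(0),P.max(0))
# wrist depth of lid
E
```

```text
scene FL [529.1  79.8  85. ]
scene FR [ 500.2 -165.3   85. ]
scene BL [670.4  80.3  85. ]
scene BR [ 651.6 -179.9   85. ]
side FL [528.2  78.7  85. ]
side FR [ 511.5 -173.    85. ]
side BL [673.5  70.2  85. ]
[346.3 191.4] 9 1823.8511 [ 573.8 -187.4  204.1]
[328.3 240.9] 15 1837.3605 [ 584.5 -102.6   63.3]
[275.3 316.5] 343 1500.2345 [508.1 304.   67. ]
[107.7 338.8] 25 1375.4712 [774.8 610.   91.3]
[ 86.5 347.1] 21 1349.0442 [793.  656.1  91.3]
231 [ 560.  -371.1   94.5] [685.4  99.3 254.9]
```

Run:
```python
from h import *
np.set_printoptions(precision=3,suppress=True)
im=cv2.imread("pics/wrist0.png");d=np.load("wrist0_d.npy")
m=(im[...,0]>100)&(im[...,2]<60)&(im[...,0].astype(int)-im[...,1]>50)
print(m.sum())
mm=cv2.erode(m.astype(np.uint8),np.ones((7,7)))&(d>0)
p=arm.camera_params("wrist")
v,u=np.nonzero(mm);sel=np.random.default_rng(0).choice(len(u),5000);P=np.array([pt("wrist",u[i],v[i],d[v[i],u[i]],p) for i in sel])
c=P.mean(0);
for k in range(5):
    U,S,V=np.linalg.svd(P-c,full_matrices=False);n=V[2]*np.sign(V[2,2]);r=(P-c)@n;P=P[abs(r)<max(2*r.std(),.5)];c=P.mean(0)
print(n,c,r.std(), "tilt",np.arccos(n[2]),"yaw", np.arctan2(-n[1],-n[0]) , P.min(0),P.max(0))
```

```text
88955
[ 0.804 -0.057  0.591] [617.327 -36.766 194.145] 0.867693226913416 tilt 0.937879142321046 yaw 3.071294370821516 [ 574.286 -134.376  118.645] [677.466  88.606 244.194]
```

Run:
```python
from h import *
np.set_printoptions(precision=1,suppress=True)
p=arm.camera_params("wrist")
n=np.array([.804,-.057,.591]);c=np.array([617.3,-36.8,194.1])
def onpl(u,v,off=0):
    o,d=ray("wrist",u,v,p);return o+d*((n@(c-o)+off)/(n@d))
for u,v in[(235,335),(330,445),(300,409),(235,0+5),(503,5),(470,200),(418,440)]: print((u,v),onpl(u,v),onpl(u,v,-10))
d=np.load("wrist0_d.npy")
im=cv2.imread("pics/wrist0.png")
for v in(20,200,300):
    r=[(u,round(float(d[v,u]),0)) for u in range(440,520,5)];print(v,r)
    print([tuple(im[v,u]) for u in range(470,515,5)])
```

```text
(235, 335) [687.5  81.9 110.1] [693.   96.2  87.1]
(330, 445) [618.7  90.7 204.5] [618.2 105.8 189.8]
(300, 409) [635.7  87.7 181.1] [636.7 102.5 164.3]
(235, 5) [ 673.1 -136.8  108.6] [ 677.3 -141.5   85.4]
(503, 5) [ 573.4 -108.2  246.9] [ 569.  -110.5  235.8]
(470, 200) [576.4 -53.2 248.1] [572.2 -50.7 237.1]
(418, 440) [584.8  45.7 246.2] [581.4  56.8 235.1]
20 [(440, 129.0), (445, 128.0), (450, 126.0), (455, 125.0), (460, 124.0), (465, 122.0), (470, 120.0), (475, 118.0), (480, 119.0), (485, 117.0), (490, 117.0), (495, 117.0), (500, 119.0), (505, 121.0), (510, 332.0), (515, 333.0)]
[(np.uint8(137), np.uint8(74), np.uint8(32)), (np.uint8(137), np.uint8(72), np.uint8(29)), (np.uint8(137), np.uint8(74), np.uint8(30)), (np.uint8(175), np.uint8(94), np.uint8(39)), (np.uint8(204), np.uint8(110), np.uint8(52)), (np.uint8(202), np.uint8(109), np.uint8(50)), (np.uint8(191), np.uint8(104), np.uint8(46)), (np.uint8(143), np.uint8(104), np.uint8(77)), (np.uint8(176), np.uint8(181), np.uint8(175))]
200 [(440, 0.0), (445, 135.0), (450, 136.0), (455, 134.0), (460, 135.0), (465, 135.0), (470, 38
[... 508 characters left out ...]
 (np.uint8(173), np.uint8(178), np.uint8(173))]
300 [(440, 146.0), (445, 149.0), (450, 416.0), (455, 416.0), (460, 415.0), (465, 415.0), (470, 414.0), (475, 416.0), (480, 415.0), (485, 413.0), (490, 414.0), (495, 414.0), (500, 414.0), (505, 416.0), (510, 415.0), (515, 415.0)]
[(np.uint8(174), np.uint8(178), np.uint8(174)), (np.uint8(171), np.uint8(176), np.uint8(171)), (np.uint8(170), np.uint8(175), np.uint8(171)), (np.uint8(172), np.uint8(178), np.uint8(172)), (np.uint8(171), np.uint8(176), np.uint8(173)), (np.uint8(178), np.uint8(185), np.uint8(180)), (np.uint8(174), np.uint8(181), np.uint8(175)), (np.uint8(172), np.uint8(178), np.uint8(172)), (np.uint8(173), np.uint8(179), np.uint8(174))]
```

Run:
```python
from h import *
np.set_printoptions(precision=0,suppress=True)
d=np.load("side0_d.npy");p=arm.camera_params("side")
for u,v in[(520,80),(600,80),(450,60),(300,40),(560,230),(600,300),(600,350),(440,200),(500,260),(540,270),(400,270),(450,300),(430,290)]:
    print((u,v),d[v,u],pt("side",u,v,d[v,u],p))
d=np.load("scene0_d.npy");p=arm.camera_params("scene")
for u,v in[(100,50),(200,100),(350,30),(240,60),(340,160),(400,70),(420,90),(345,215)]:
    print((u,v),d[v,u],pt("scene",u,v,d[v,u],p))
print(onz("scene",346.3,191.4,203,p))
```

```text
(520, 80) 891.7964 [958. -58. 487.]
(600, 80) 748.85077 [ 960. -219.  533.]
(450, 60) 1059.682 [960. 162. 472.]
(300, 40) 820.7229 [546. 113. 574.]
(560, 230) 905.2059 [ 960. -252.  234.]
(600, 300) 567.49146 [ 700. -487.  365.]
(600, 350) 593.12646 [ 704. -514.  292.]
(440, 200) 1161.8492 [909.  55. 146.]
(500, 260) 952.51575 [ 864. -207.  154.]
(540, 270) 505.16547 [ 593. -460.  438.]
(400, 270) 433.7752 [ 413. -432.  488.]
(450, 300) 393.276 [ 427. -490.  493.]
(430, 290) 408.28983 [ 421. -469.  490.]
(100, 50) 1345.6991 [955. 349. 682.]
(200, 100) 1697.1261 [960.  19. 478.]
(350, 30) 2347.6467 [ 956. -894.  531.]
(240, 60) 1800.2883 [ 958. -174.  555.]
(340, 160) 2054.4082 [ 718. -409.  197.]
(400, 70) 1253.513 [314. 101. 681.]
(420, 90) 1239.1897 [260. 111. 650.]
(345, 215) 1863.3765 [ 573. -185.  122.]
[ 575. -190.  203.]
```

```bash
python3 -m jog '[[[0,0,-60,0],[0,0,-120,0],[0,0,-180,0],[0,0,-240,0],[0,0,-300,0]]]'; python3 -m jog '[[[0,-50,-60,0],[0,-100,-120,0],[0,-150,-180,0],[0,-200,-240,0],[0,-250,-300,0]]]'
```

```text
clock: 0.78
position: [624.7, -0.1, 705.9]
ee_rot: [-0.707, 0.707, 0.001, -0.001]
contact_force: [1.1, 0.9, 0.9]
gripper_width: 85.6
clock: 1.4
position: [667.2, 1.3, 780.4]
ee_rot: [-0.707, 0.707, -0.013, 0.011]
contact_force: [-1.5, -0.2, -0.0]
gripper_width: 85.3
```

```bash
python3 -m jog '[[[0,-60,-20,0],[0,-120,-40,0],[0,-180,-60,0],[0,-240,-80,0],[0,-300,-100,0]]]'; python3 -c "
from bench import arm;print(arm.read_state()['joints'])"
```

```text
clock: 2.02
position: [721.9, 2.5, 732.6]
ee_rot: [-0.707, 0.707, -0.026, 0.022]
contact_force: [0.3, 0.1, -0.1]
gripper_width: 85.8
[ 0.23026373  0.71918693  1.40725465  0.02586007 -2.19362511 -0.21490019]
```

```bash
python3 -m jog '[[[0,-60,-30,0],[0,-60,-30,0],[0,-100,-60,0],[0,-100,-60,0],[0,-100,-60,0]]]'; python3 -m jog '[[[0,-200,-50,0],[0,-200,-50,0],[0,-200,-50,0],[0,-200,-50,0],[0,-200,-50,0]]]'
```

```text
clock: 2.65
position: [732.2, 3.3, 727.4]
ee_rot: [-0.706, 0.706, -0.04, 0.034]
contact_force: [0.0, 0.8, 0.7]
gripper_width: 84.8
clock: 3.28
position: [772.5, 4.3, 689.1]
ee_rot: [-0.705, 0.705, -0.055, 0.047]
contact_force: [0.1, -0.6, -0.0]
gripper_width: 85.1
```

```bash
python3 -m jog '[[[0,-60,-100,0],[0,-60,-100,0],[0,-60,-100,0],[0,-60,-100,0],[0,-60,-100,0]]]'; python3 -m jog '[[[0,-100,-120,0],[0,-100,-120,0],[0,-100,-120,0],[0,-100,-120,0],[0,-100,-120,0]]]'; python3 -m jog '[[[0,-100,-120,0],[0,-100,-120,0],[0,-100,-120,0],[0,-100,-120,0],[0,-100,-120,0]]]'
```

```text
clock: 3.9
position: [741.0, 5.9, 729.9]
ee_rot: [-0.704, 0.704, -0.069, 0.059]
contact_force: [0.4, 0.4, -0.6]
gripper_width: 85.4
clock: 4.53
position: [712.8, 7.8, 763.7]
ee_rot: [-0.703, 0.703, -0.083, 0.072]
contact_force: [-0.2, 0.2, -0.3]
gripper_width: 85.4
clock: 5.15
position: [684.0, 10.1, 795.3]
ee_rot: [-0.701, 0.701, -0.097, 0.084]
contact_force: [0.1, 0.2, -0.6]
gripper_width: 85.8
```

```bash
for i in 1 2 3; do python3 -m jog '[[[0,-140,-80,0],[0,-140,-80,0],[0,-140,-80,0],[0,-140,-80,0],[0,-140,-80,0]]]'|sed -n '2,4p'; done
```

```text
position: [690.0, 11.7, 795.6]
ee_rot: [-0.699, 0.699, -0.112, 0.096]
contact_force: [0.0, 0.7, 0.1]
position: [692.2, 13.5, 799.3]
ee_rot: [-0.697, 0.697, -0.126, 0.109]
contact_force: [-0.1, 0.3, 0.5]
position: [691.1, 15.4, 806.1]
ee_rot: [-0.695, 0.695, -0.141, 0.122]
contact_force: [1.2, -0.2, 0.1]
```

```bash
for i in 1 2; do python3 -m jog '[[[0,-140,-80,0],[0,-140,-80,0],[0,-140,-80,0],[0,-140,-80,0],[0,-140,-80,0]]]'|sed -n '2,4p'; done; python3 -m jog '[[[0,-140,-80,10],[0,-140,-80,20],[0,-140,-80,30],[0,-140,-80,40],[0,-140,-80,50]]]'
```

```text
position: [687.0, 17.4, 815.5]
ee_rot: [0.692, -0.692, 0.156, -0.135]
contact_force: [0.9, -0.1, 0.8]
position: [680.2, 19.5, 827.1]
ee_rot: [0.689, -0.689, 0.17, -0.148]
contact_force: [0.2, -0.4, 0.5]
clock: 8.9
position: [670.8, 21.7, 840.6]
ee_rot: [-0.329, 0.912, -0.099, 0.224]
contact_force: [0.9, 0.2, 0.0]
gripper_width: 85.4
```

```bash
python3 -m jog '[[[-120,-100,-30,10],[-120,-100,-30,20],[-120,-100,-30,30],[-120,-100,-30,40],[-120,-100,-30,40]]]'
python3 - <<'E'
from h import *
from scipy.spatial.transform import Rotation as Ro
s=arm.read_state();print(np.round(Ro.from_quat(s["ee_rot"]).as_matrix(),3),s["joints"])
E
```

```text
clock: 9.52
position: [693.4, 22.3, 828.7]
ee_rot: [0.002, 0.964, -0.018, 0.264]
contact_force: [-0.2, -0.5, 0.7]
gripper_width: 85.3
[[-0.86   0.013  0.51 ]
 [-0.007  0.999 -0.036]
 [-0.51  -0.034 -0.86 ]] [ 0.29400175  0.62774018  1.40647475  0.18992817 -1.83796111 -1.76987264]
```

```bash
cat >> h.py <<'E'
from scipy.spatial.transform import Rotation as Ro
th=0.074
ex=np.array([np.cos(th),-np.sin(th),0]);ey=np.array([np.sin(th),np.cos(th),0]);ez=np.array([0,0,1.])
def W(a,b,z): return a*ex+b*ey+z*ez
def toC(X): X=np.asarray(X);return np.array([X@ex,X@ey,X[2]])
def T():
    s=arm.read_state();return np.array(s["position"]),Ro.from_quat(s["ee_rot"]).as_matrix()
E
python3 - <<'E'
from h import *
np.set_printoptions(precision=3,suppress=True)
p,M=T(); M2=M@Ro.from_euler("z",4,degrees=True).as_matrix();print(M2)
E=W(574,-95,237); tcp=E-115*M2[:,2]+18*M2[:,0]; pre=tcp-130*M2[:,2]
print(tcp,pre,"shift pre",M.T@(pre-p))
E
```

```text
[[-0.857  0.073  0.51 ]
 [ 0.063  0.997 -0.036]
 [-0.511  0.001 -0.86 ]]
[ 491.364 -131.906  326.661] [ 425.11  -127.233  438.413] shift pre [ 430.765 -139.529  204.118]
```

```bash
python3 -m jog '[[[50,-16,24,1],[100,-32,48,2],[150,-48,71,3],[200,-65,95,4],[250,-81,119,4]]]' 50
python3 - <<'E'
from h import *
np.set_printoptions(precision=3,suppress=True)
p,M=T();print(p,M)
tcp=W(574,-95,237)-115*M[:,2]+18*M[:,0]; pre=tcp-130*M[:,2];print(M.T@(pre-p))
E
```

```text
clock: 10.15
position: [568.2, -47.5, 647.4]
ee_rot: [0.034, 0.964, -0.009, 0.265]
contact_force: [1.1, -0.4, 0.3]
gripper_width: 49.9
[568.163 -47.521 647.364] [[-0.857  0.07   0.511]
 [ 0.06   0.998 -0.036]
 [-0.512  0.    -0.859]]
[225.034 -89.651 109.321]
```

```bash
python3 -m jog '[[[50,-20,25,0],[100,-40,50,0],[150,-60,75,0],[200,-80,98,0],[225,-90,109,0]]]'
python3 - <<'E'
from h import *
np.set_printoptions(precision=1,suppress=True)
p,M=T();print(p,np.round(M,3))
P=arm.camera_params("wrist")
im,d=arm.get_image("wrist");cv2.imwrite("pics/w1.png",im);np.save("w1.npy",d)
np.savez("w1p.npz",**P)
print("lid edge R",proj("wrist",W(574,-162,237),P),"knob",proj("wrist",W(591,-150,203),P))
E
```

```text
clock: 10.78
position: [422.0, -128.5, 436.1]
ee_rot: [0.033, 0.964, -0.01, 0.263]
contact_force: [0.3, -0.4, -0.0]
gripper_width: 50.1
[ 422.  -128.5  436.1] [[-0.9  0.1  0.5]
 [ 0.1  1.  -0. ]
 [-0.5 -0.  -0.9]]
lid edge R [206.6 291. ] knob [238.8 262.7]
```

View pics/w1.png

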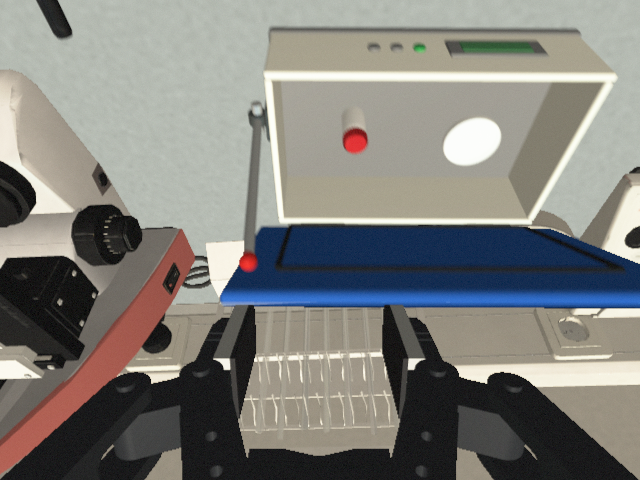

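Run:
```python
from h import *
np.set_printoptions(precision=1,suppress=True)
P=dict(np.load("w1p.npz"));im=cv2.imread("pics/w1.png");d=np.load("w1.npy")
m=(im[...,2]>150)&(im[...,1]<70)&(im[...,0]<70)
n,l,st,c=cv2.connectedComponentsWithStats(m.astype(np.uint8))
for i in range(1,n):
    if 60<st[i,4]<3000:
        dd=np.median(d[l==i]);print(c[i],st[i],dd,toC(pt("wrist",*c[i],dd,P)),toC(onz("wrist",*c[i],203,P)))
# lid underside plane; dark interior
for u,v in[(270,285),(350,285),(450,285),(550,285),(300,250),(400,250),(500,250),(222,303),(230,300),(235,290),(640-5,303)]:
    print((u,v),im[v,u],d[v,u],toC(pt("wrist",u,v,d[v,u],P)))
for u in(240,300,400,500,600):
    print(u,[(v,int(d[v,u]),im[v,u].tolist()) for v in range(286,312,3)])
for u,v in[(180,240),(190,250),(160,290),(240,320),(400,320),(245,305),(393,305),(275,75),(615,75)]:
    print((u,v),d[v,u],toC(pt("wrist",u,v,d[v,u],P)))
print(toC(onz("wrist",267,76,85,P)),toC(onz("wrist",614,76,85,P)))
```

```text
[354.9 142.5] [344 134  23  18 306] 363.21063 [592.8 -63.8  64.7] [493.5 -78.9 203. ]
[247.4 262.8] [240 256  16  15 201] 265.72018 [ 586.5 -143.2  206.5] [ 591.  -144.2  203. ]
(270, 285) [78 43 11] 248.73093 [ 581.8 -126.2  227.2]
(350, 285) [82 47 22] 247.51459 [580.5 -76.9 227.8]
(450, 285) [78 43 18] 250.40398 [582.6 -14.5 226.1]
(550, 285) [82 48 24] 250.82242 [582.6  47.9 225.7]
(300, 250) [77 41 14] 325.3343 [ 627.  -111.2  162.3]
(400, 250) [79 43 18] 327.38495 [628.1 -29.9 160.8]
(500, 250) [77 43 15] 327.49625 [627.8  51.4 160.6]
(222, 303) [185 150 132] 238.12842 [ 580.1 -153.3  241.4]
(230, 300) [215 121  59] 235.75029 [ 576.9 -148.1  241.3]
(235, 290) [121  66  29] 239.33107 [ 576.  -145.9  234.9]
(635, 303) [186 100  45] 237.24222 [578.   90.2 241.3]
240 [(286, 246, [81, 43, 19]), (289, 241, [107, 61, 27]), (292, 237, [152, 83, 39]), (295, 235, [187, 103, 49]), (298, 235, [208, 116, 54]), (301, 236, [212, 129, 81]), (304, 236, [170, 140, 121]), (307, 150, [81, 88, 90]), (310, 147, [81, 88, 88])]
300 [(286, 244, [82, 44, 19]), (289, 241, [103, 56, 26]), (292, 237, [146,
[... 651 characters left out ...]
10, 599, [124, 140, 148])]
600 [(286, 250, [80, 46, 20]), (289, 244, [92, 50, 25]), (292, 239, [128, 68, 28]), (295, 237, [170, 92, 42]), (298, 236, [195, 105, 48]), (301, 237, [205, 110, 46]), (304, 237, [173, 93, 44]), (307, 238, [101, 53, 23]), (310, 552, [111, 126, 133])]
(180, 240) 534.3178 [ 781.1 -279.5   20.3]
(190, 250) 566.95844 [ 815.  -276.5    9.7]
(160, 290) 493.4659 [ 790.1 -289.8   93.4]
(240, 320) 141.67336 [ 500.8 -124.2  297.3]
(400, 320) 140.50954 [499.5 -68.1 297.7]
(245, 305) 151.714 [ 506.1 -124.2  288. ]
(393, 305) 152.62239 [506.6 -68.3 287.4]
(275, 75) 293.87646 [ 519.5 -128.7   85.4]
(615, 75) 294.01242 [518.2 119.6  84.7]
[ 520.4 -134.6   85. ] [518.8 119.1  85. ]
```

Run:
```python
from h import *
np.set_printoptions(precision=1,suppress=True)
P=dict(np.load("w1p.npz"));im=cv2.imread("pics/w1.png");d=np.load("w1.npy")
p,M=T();print(toC(p))
for u,v in[(233,308),(240,308),(245,308),(250,308),(254,308),(228,318),(222,328),(215,338),(208,350),(254,340),(245,340),(235,340),(190,370),(130,385),(100,390),(245,400),(244,450),(200,470)]:
    print((u,v),im[v,u],M.T@(pt("wrist",u,v,d[v,u],P)-p))
cv2.imwrite("pics/z3.png",cv2.resize(im[250:480,60:330],None,fx=2.6,fy=2.6))
# plan
for b in(-88,):
  tcp=W(575,b,236.5)-115*M[:,2]+18*M[:,0];print("shift",M.T@(tcp-p))
```

```text
[428.7 -97.5 433.7]
(233, 308) [129 142 149] [-196.9 -119.8  534.9]
(240, 308) [84 90 93] [  6.8 -28.3 162.2]
(245, 308) [80 86 88] [  6.5 -26.6 162.9]
(250, 308) [13 13  9] [  7.1 -24.5 161.6]
(254, 308) [111 121 128] [-196.9  -90.2  535. ]
(228, 318) [22 18 19] [  2.8 -33.  161.8]
(222, 328) [21 21 19] [  2.4 -33.8 155.5]
(215, 338) [30 32 28] [  2.5 -34.7 149. ]
(208, 350) [31 30 31] [  2.3 -35.4 142.2]
(254, 340) [26 19 22] [ -8.2 -24.2 164.3]
(245, 340) [23 25 28] [  2.7 -24.2 147.4]
(235, 340) [74 82 84] [  7.7 -25.7 139.8]
(190, 370) [31 30 29] [  9.  -34.8 123. ]
(130, 385) [40 39 38] [  9.9 -48.  115.6]
(100, 390) [29 27 28] [  8.2 -56.1 115.7]
(245, 400) [150 167 176] [-338.3 -107.6  514.3]
(244, 450) [24 27 27] [ 13.5 -14.1  91.8]
(200, 470) [21 20 24] [ 13.3 -21.6  87.3]
shift [ -9.1   9.  129. ]
```

View pics/z3.png

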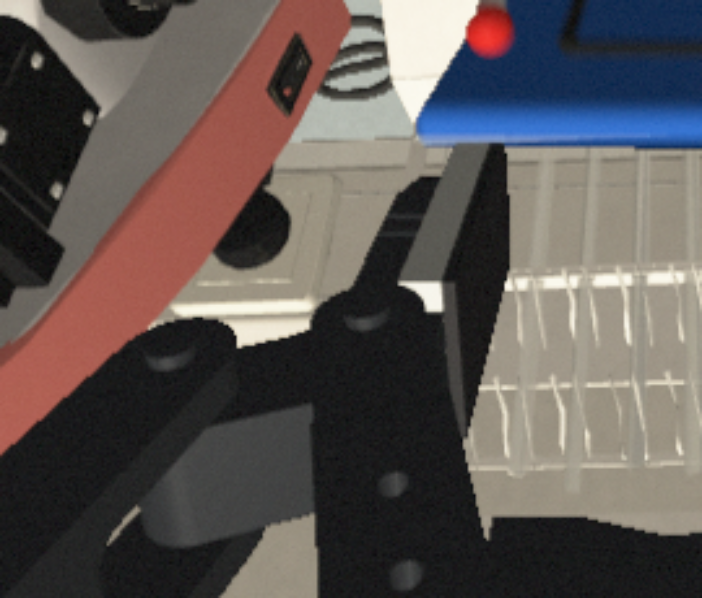

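```bash
cat >> h.py <<'E'
def tgt(th_,s,clr,b,a0=680.3):
    p,M=T();E=W(a0-185*np.cos(th_),b,86+185*np.sin(th_));return E-s*M[:,2]+(11+clr)*M[:,0]
def sh(X): p,M=T();return M.T@(X-p)
E
python3 - <<'E'
from h import *
np.set_printoptions(precision=1,suppress=True)
print(sh(tgt(.95,109,5,-92)))
E
```

```text
[ -9.    5.1 133.9]
```

```bash
python3 -m jog '[[[2,5,30,0],[2,5,60,0],[2,5,85,0],[2,5,105,0],[2,5,115,0]]]'
python3 - <<'E'
from h import *
np.set_printoptions(precision=1,suppress=True)
print(toC(T()[0]),sh(tgt(.95,109,5,-92)))
im,d=arm.get_image("wrist");cv2.imwrite("pics/w2.png",im);np.save("w2.npy",d);np.savez("w2p.npz",**arm.camera_params("wrist"))
im,d=arm.get_image("side");cv2.imwrite("pics/s2.png",cv2.resize(im[150:370,270:470],None,fx=2.6,fy=2.6))
E
```

```text
clock: 11.45
position: [477.6, -127.8, 332.9]
ee_rot: [0.032, 0.965, -0.01, 0.261]
contact_force: [-0.3, -0.7, 0.9]
gripper_width: 50.1
[485.7 -92.1 332.9] [-10.6  -0.2  18.1]
```

View pics/w2.png

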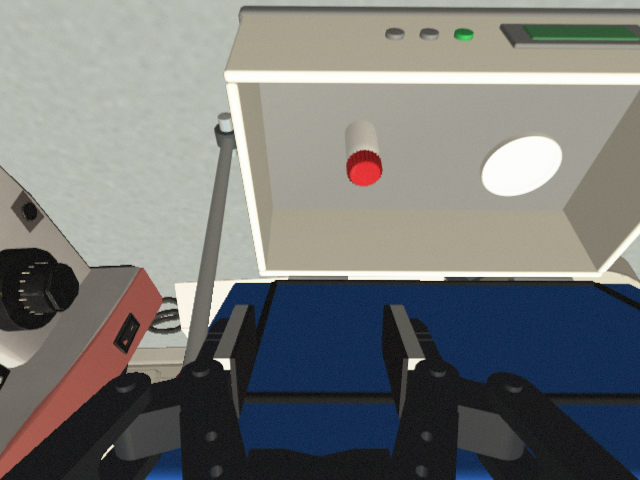

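View pics/s2.png

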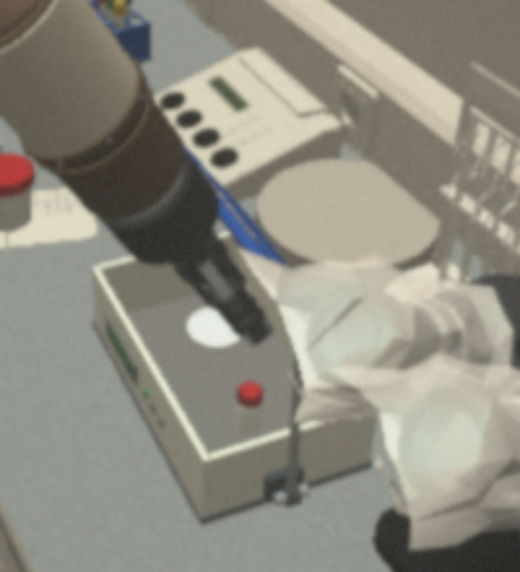

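Run:
```python
from h import *
np.set_printoptions(precision=1,suppress=True)
P=dict(np.load("w2p.npz"));im=cv2.imread("pics/w2.png");d=np.load("w2.npy");p,M=T()
for u,v in[(320,300),(320,330),(320,360),(320,390),(320,420),(320,440),(560,350),(560,440),(560,460),(213,220),(205,270),(198,320),(193,350)]:
    X=pt("wrist",u,v,d[v,u],P);print((u,v),d[v,u],"tool",M.T@(X-p),"C",toC(X))
```

```text
(320, 300) 263.02588 tool [-39.2   1.1 267.5] C [653.6 -90.6 121.2]
(320, 330) 222.19986 tool [-36.    1.  225.5] C [629.8 -90.8 156. ]
(320, 360) 192.19116 tool [-33.6   1.  194.6] C [612.1 -90.9 181.4]
(320, 390) 169.24294 tool [-31.7   0.9 171. ] C [598.7 -91.  200.9]
(320, 420) 151.42302 tool [-30.4   0.9 152.7] C [588.3 -91.1 216.1]
(320, 440) 142.44826 tool [-30.4   0.8 143.2] C [583.5 -91.1 224.3]
(560, 350) 202.3917 tool [-35.  121.6 205. ] C [617.9  29.7 172.9]
(560, 440) 89.80215 tool [ 11.2  54.2 101.8] C [526.4 -38.  239.1]
(560, 460) 84.20664 tool [11.7 50.9 96. ] C [523.1 -41.4 243.8]
(213, 220) 217.3128 tool [ 22.8 -56.7 240.2] C [ 586.6 -148.9  113.8]
(205, 270) 194.17284 tool [  6.3 -54.5 210.2] C [ 585.8 -146.6  148. ]
(198, 320) 177.54329 tool [ -8.1 -52.9 187.8] C [ 586.9 -144.9  174.6]
(193, 350) 167.48738 tool [-14.8 -51.9 174.9] C [ 586.2 -144.   189.1]
```

```bash
python3 -m jog '[[[0,0,8,0],[0,0,14,0],[-4,0,18,0],[-9,0,18,0],[-12,0,18,0]]]'
python3 - <<'E'
from h import *
np.set_printoptions(precision=1,suppress=True)
print(toC(T()[0]),sh(tgt(.95,109,5,-92)))
P=arm.camera_params("wrist");im,d=arm.get_image("wrist");cv2.imwrite("pics/w3.png",im)
p,M=T()
for u,v in[(320,390),(320,420),(320,440),(205,270),(195,320),(190,350)]:
    X=pt("wrist",u,v,d[v,u],P);print((u,v),d[v,u],"tool",M.T@(X-p),"C",toC(X))
im,d=arm.get_image("side");cv2.imwrite("pics/s3.png",cv2.resize(im[200:350,330:460],None,fx=4,fy=4))
E
```

```text
clock: 12.18
position: [497.0, -129.3, 323.8]
ee_rot: [0.033, 0.965, -0.01, 0.261]
contact_force: [-1.1, -0.4, 0.0]
gripper_width: 50.6
[505.2 -92.2 323.8] [ 1.6 -0.1  0.4]
(320, 390) 152.15175 tool [-20.1   0.7 156.1] C [601.3 -91.1 199.1]
(320, 420) 135.89865 tool [-18.7   0.7 139.4] C [591.7 -91.2 212.9]
(320, 440) 125.80784 tool [-17.1   0.6 129.3] C [585.2 -91.2 220.8]
(205, 270) 424.52014 tool [ -83.8 -119.9  422. ] C [ 790.8 -211.     1.7]
(195, 320) 442.74316 tool [-143.  -136.   421.2] C [ 841.6 -226.9   32.2]
(190, 350) 180.3316 tool [-22.1 -57.5 185.1] C [ 617.9 -149.2  175.2]
```

View pics/w3.png

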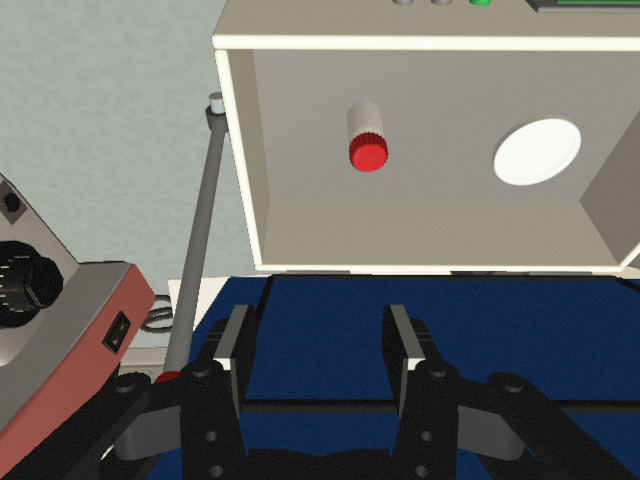

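View pics/s3.png

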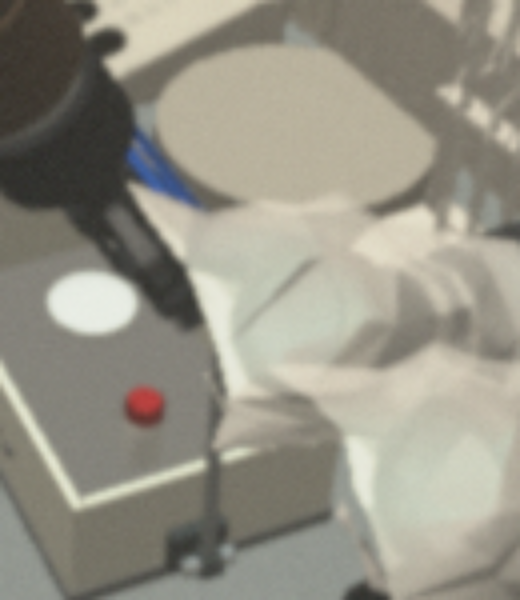

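```bash
python3 -m jog '[[[0,-4,0,0],[0,-8,0,0],[0,-12,0,0],[0,-16,0,0],[0,-20,0,0]]]';python3 -m jog '[[[0,-3,0,0],[0,-6,0,0],[0,-8,0,0],[0,-10,0,0],[0,-10,0,0]]]'
python3 - <<'E'
from h import *
np.set_printoptions(precision=1,suppress=True)
print(toC(T()[0]))
P=arm.camera_params("wrist");im,d=arm.get_image("wrist");cv2.imwrite("pics/w4.png",im)
p,M=T()
for u,v in[(320,390),(320,420),(320,440)]:
    X=pt("wrist",u,v,d[v,u],P);print((u,v),d[v,u],"tool",M.T@(X-p),"C",toC(X))
E
```

```text
clock: 12.9
position: [495.4, -149.4, 323.7]
ee_rot: [0.033, 0.965, -0.01, 0.26]
contact_force: [-0.2, 1.1, -0.0]
gripper_width: 50.2
clock: 13.52
position: [494.6, -159.6, 323.7]
ee_rot: [0.033, 0.965, -0.01, 0.26]
contact_force: [-1.3, 0.6, 0.4]
gripper_width: 49.8
[ 505.1 -122.6  323.7]
(320, 390) 150.98546 tool [-19.6   0.7 155.1] C [ 600.  -121.7  199.5]
(320, 420) 136.62119 tool [-19.5   0.7 139.9] C [ 592.3 -121.7  212.5]
(320, 440) 127.07916 tool [-18.4   0.6 130.2] C [ 586.4 -121.8  220.4]
```

View pics/w4.png

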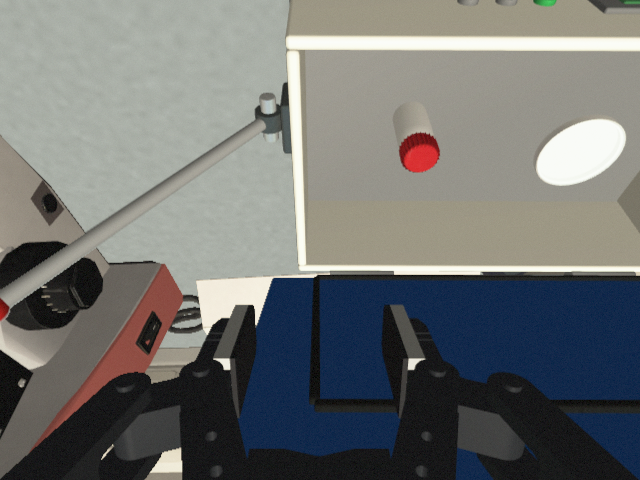

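Run:
```python
from h import *
np.set_printoptions(precision=1,suppress=True)
P=arm.camera_params("wrist");im,d=arm.get_image("wrist")
p,M=T();print(arm.read_state()["contact_force"],arm.read_state()["clock"])
m=(im[...,0]>45)&(im[...,2]<40)&(im[...,0].astype(int)-im[...,2]>35)&(d>0)
m=cv2.erode(m.astype(np.uint8),np.ones((5,5)));v,u=np.nonzero(m)
X=np.array([pt("wrist",a,b,d[b,a],P) for a,b in zip(u[::9],v[::9])])
X=X@np.c_[ex,ey,ez]
A=np.c_[X[:,0],X[:,1],np.ones(len(X))]
for k in range(4):
    c,*_=np.linalg.lstsq(A,X[:,2],rcond=None);r=A@c-X[:,2];g=abs(r)<max(2*r.std(),1);A=A[g];X=X[g]
print(c,np.arctan(-c[0]),"z at hinge",c@[680.3,-8,1],r.std(),len(X))
im,d=arm.get_image("side");cv2.imwrite("pics/s4.png",cv2.resize(im[150:350,300:460],None,fx=3,fy=3))
im,d=arm.get_image("scene");cv2.imwrite("pics/c4.png",cv2.resize(im[120:300,240:420],None,fx=3,fy=3))
```

```text
[-1.5 -0.8  0.5] 13.625
[  -1.4   -0.  1058.1] 0.9604556298767783 z at hinge 85.4342959708656 0.46345347973777024 3968
```

View pics/c4.png

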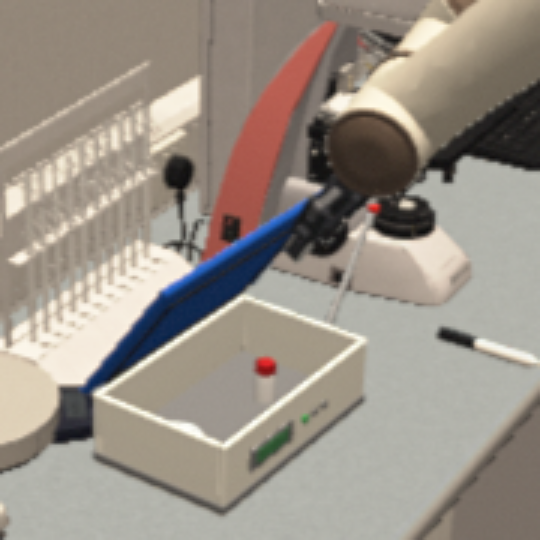

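```bash
cat >> h.py <<'E'
def lid():
    P=arm.camera_params("wrist");im,d=arm.get_image("wrist")
    m=(im[...,0]>45)&(im[...,2]<60)&(im[...,0].astype(int)-im[...,2]>35)&(d>0)&(im[...,0]<110)
    m=cv2.erode(m.astype(np.uint8),np.ones((5,5)));v,u=np.nonzero(m)
    X=np.array([pt("wrist",a,b,d[b,a],P) for a,b in zip(u[::9],v[::9])])
    X=X@np.c_[ex,ey,ez];g=X[:,2]>75;X=X[g]
    A=np.c_[X[:,0],X[:,1],np.ones(len(X))]
    for k in range(5):
        c,*_=np.linalg.lstsq(A,X[:,2],rcond=None);r=A@c-X[:,2];g=abs(r)<max(2*r.std(),1);A=A[g];X=X[g]
    print("lid",np.round(np.arctan(-c[0]),3),"hinge z",np.round(c@[680.3,-8,1],1),len(X));return im
def edge(th_,b=None):
    p,M=T();c=toC(p);E=W(680.3-185*np.cos(th_),c[1],86+185*np.sin(th_));print("edge in tool",np.round(M.T@(E-p),1))
E
python3 - <<'E'
from h import *
np.set_printoptions(precision=1,suppress=True)
edge(.96)
b=toC(T()[0])[1]
for t,s,c in[(.93,114,4),(.9,119,3),(.87,124,2),(.84,128,1),(.81,130,0),(.75,132,0)]: print(t,s,sh(tgt(t,s,c,b)))
E
```

```text
edge in tool [-16.4  -0.2 109.2]
0.93 114 [ 4.1 -0.2 -4.2]
0.9 119 [ 8.6 -0.1 -8.5]
0.87 124 [ 13.1  -0.1 -12.6]
0.84 128 [ 17.5  -0.1 -15.6]
0.81 130 [ 22.   -0.1 -16.4]
0.75 132 [ 32.7  -0.  -15.5]
```

```bash
python3 -m jog '[[[1,0,-1,0],[2,0,-3,0],[4,0,-5,0],[6,0,-7,0],[8,0,-8.5,0]]]'
python3 - <<'E'
from h import *
np.set_printoptions(precision=1,suppress=True)
im=lid();cv2.imwrite("pics/w5.png",im);print(arm.read_state()["contact_force"])
edge(.9)
b=toC(T()[0])[1]
for t,s,c in[(.87,124,2),(.84,128,1),(.81,130,0),(.75,132,0)]: print(t,s,sh(tgt(t,s,c,b)))
E
```

```text
clock: 14.35
position: [483.2, -158.7, 327.0]
ee_rot: [0.033, 0.965, -0.01, 0.26]
contact_force: [-0.8, 0.2, -1.4]
gripper_width: 50.0
lid 0.901 hinge z 85.6 3977
[-2.5  0.4  0.2]
edge in tool [-13.9  -0.2 119.2]
0.87 124 [ 4.6 -0.2 -3.9]
0.84 128 [ 9.1 -0.1 -6.8]
0.81 130 [13.5 -0.1 -7.6]
0.75 132 [24.2 -0.1 -6.7]
```

View pics/w5.png

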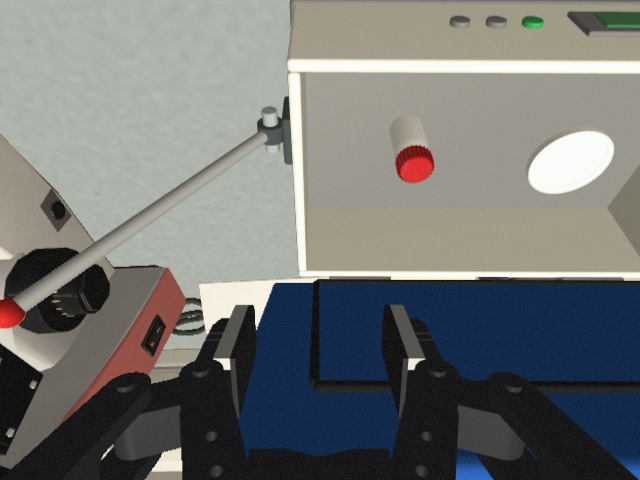

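```bash
python3 -m jog '[[[2,0,-1.5,0],[4,0,-3,0],[6,0,-4.5,0],[8,0,-6,0],[9,0,-7,0]]]'
cat > st.py <<'E'
from h import *
import sys
np.set_printoptions(precision=1,suppress=True)
im=lid();print(arm.read_state()["contact_force"],arm.read_state()["clock"])
edge(float(sys.argv[1]))
b=toC(T()[0])[1]
for a in sys.argv[2:]:
    t,s,c=map(float,a.split(","));print(t,s,sh(tgt(t,s,c,b)))
if len(sys.argv)>2: pass
cv2.imwrite("pics/last.png",im)
E
python3 st.py .84 .81,130,2 .78,132,2 .75,134,2 .69,135,2
```

```text
clock: 15.02
position: [471.5, -157.9, 328.6]
ee_rot: [0.033, 0.965, -0.01, 0.26]
contact_force: [-0.7, -0.6, -1.0]
gripper_width: 49.9
lid 0.85 hinge z 85.7 3529
[-2.1  0.3 -0.9] 15.075
edge in tool [-12.2  -0.2 128.4]
0.81 130.0 [ 6.3 -0.2 -0.4]
0.78 132.0 [11.6 -0.1 -1.1]
0.75 134.0 [17.  -0.1 -1.5]
0.69 135.0 [27.5 -0.1  1. ]
```

```bash
python3 -m jog '[[[2,0,0,0],[4,0,-0.3,0],[6,0,-0.6,0],[8.5,0,-0.8,0],[11,0,-1,0]]]'; python3 st.py .78 .75,134,2 .72,135,2 .69,136,2 .66,137,2
```

```text
clock: 15.7
position: [461.2, -157.2, 323.9]
ee_rot: [0.033, 0.965, -0.01, 0.26]
contact_force: [-0.9, 0.2, -1.2]
gripper_width: 50.0
lid 0.78 hinge z 85.9 2903
[-0.9  0.8 -1.1] 15.75
edge in tool [-13.1  -0.2 131.9]
0.75 134.0 [ 5.3 -0.2 -0.6]
0.72 135.0 [10.6 -0.1  0.1]
0.69 136.0 [15.8 -0.1  1. ]
0.66 137.0 [21.  -0.1  2. ]
```

```bash
python3 -m jog '[[[2,0,0,0],[4,0,0,0],[6,0,0,0],[8.3,0,0,0],[10.5,0,0,0]]]' >/dev/null; python3 -m jog '[[[2,0,0.4,0],[4,0,0.8,0],[6,0,1.2,0],[8.3,0,1.6,0],[10.5,0,2,0]]]'; python3 st.py .66 .63,138,2 .6,139,2 .57,139,2 .54,139,2
```

```text
clock: 17.0
position: [443.5, -156.0, 311.2]
ee_rot: [0.033, 0.965, -0.01, 0.26]
contact_force: [0.0, -0.0, -0.4]
gripper_width: 50.0
lid 0.651 hinge z 86.1 1810
[ 0.2  1.1 -1.4] 17.05
edge in tool [-13.9  -0.2 136.9]
0.63 138.0 [ 4.2 -0.2  1.1]
0.6 139.0 [ 9.3 -0.1  2.4]
0.57 139.0 [14.3 -0.1  4.9]
0.54 139.0 [19.1 -0.1  7.5]
```

```bash
python3 -m jog '[[[2,0,0.5,0],[4,0,1,0],[6,0,1.5,0],[7.5,0,2,0],[9,0,2.4,0]]]' >/dev/null; python3 -m jog '[[[2,0,1,0],[4,0,2,0],[6,0,3,0],[8,0,4,0],[9.6,0,5,0]]]'; python3 st.py .54 .51,138,2 .48,138,2 .45,138,2 .42,137,2
python3 - <<'E'
from h import *
im,d=arm.get_image("side");cv2.imwrite("pics/s6.png",cv2.resize(im[150:350,270:470],None,fx=3,fy=3))
E
```

```text
clock: 18.3
position: [432.1, -159.8, 299.9]
ee_rot: [0.032, 0.966, -0.006, 0.256]
contact_force: [-1.2, 0.9, -0.1]
gripper_width: 50.0
lid 0.554 hinge z 86.2 1053
[-1.8  1.3 -1.5] 18.35
edge in tool [ -9.8  -1.4 142.2]
0.51 138.0 [ 8.  -1.4  7. ]
0.48 138.0 [12.7 -1.4  9.9]
0.45 138.0 [17.4 -1.4 13. ]
0.42 137.0 [21.9 -1.4 17.2]
```

View pics/last.png

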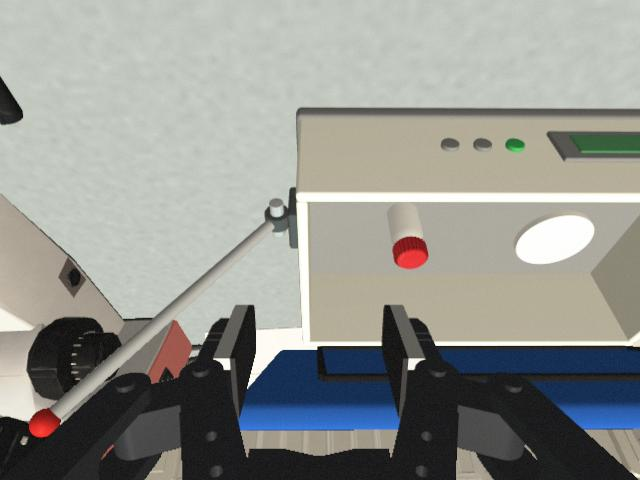

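View pics/s6.png

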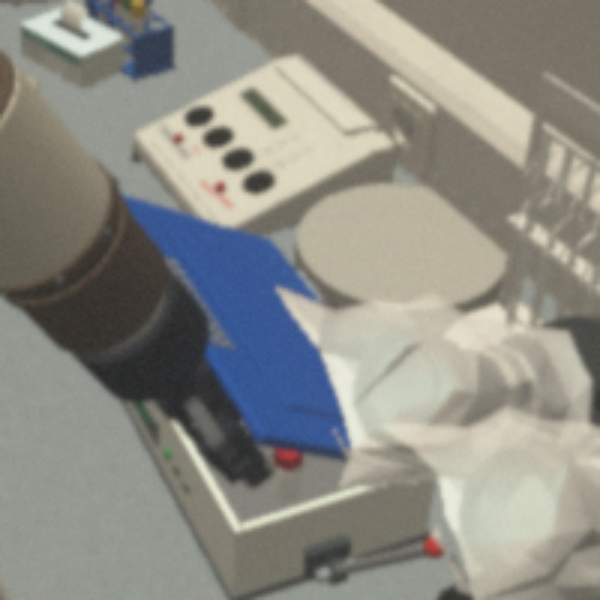

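Run:
```python
from h import *
s=arm.read_state();print(np.round(s["joints"],3));p,M=T();print(np.round(M,3),np.round(toC(p),1))
print(np.round(toC(tgt(0,135,0,-123)),1))
```

```text
[ 0.002  0.15  -0.745  0.179 -0.161 -1.809]
[[-0.867  0.065  0.495]
 [ 0.06   0.998 -0.027]
 [-0.495  0.006 -0.869]] [ 442.8 -127.4  299.9]
[ 418.9 -124.3  197.8]
```

```bash
python3 -m jog '[[[1,0,2,0],[3,0,4,0],[4,0,6,0],[5.5,0,8,0],[7,0,10,0]]]'; python3 st.py .51 .48,134,2 .45,132,2 .42,130,2;  python3 -c "
from h import *
print(np.round(arm.read_state()['joints'],3))"
```

```text
clock: 19.02
position: [432.0, -163.2, 290.7]
ee_rot: [0.031, 0.967, -0.002, 0.254]
contact_force: [-1.4, 0.3, 0.4]
gripper_width: 50.1
lid 0.521 hinge z 86.2 901
[-2.1 -0.1  0.6] 19.075
edge in tool [-10.1  -2.2 136.8]
0.48 134.0 [ 7.6 -2.3  5.7]
0.45 132.0 [12.2 -2.3 10.8]
0.42 130.0 [16.7 -2.3 16. ]
[-0.005  0.169 -0.729  0.112 -0.161 -1.737]
```

```bash
python3 -m jog '[[[2,0,2,0],[4,0,4,0],[6,1,5.5,0],[8,1,7,0],[10,2,8.5,0]]]'; python3 st.py .46 .43,131,2 .4,129,2 .37,127,2;  python3 -c "
from h import *
print(np.round(arm.read_state()['joints'],3),np.round(T()[1],3))"
```

```text
clock: 19.7
position: [428.6, -165.1, 281.3]
ee_rot: [0.031, 0.967, 0.002, 0.252]
contact_force: [-1.4, -0.5, -0.3]
gripper_width: 49.9
lid 0.47 hinge z 86.2 560
[-1.4 -1.  -1.6] 19.75
edge in tool [-10.5  -3.3 135.2]
0.43 131.0 [ 7.  -3.3  7.4]
0.4 129.0 [11.4 -3.4 12.8]
0.37 127.0 [15.7 -3.4 18.3]
[-0.011  0.182 -0.719  0.044 -0.161 -1.666] [[-0.871  0.059  0.487]
 [ 0.06   0.998 -0.012]
 [-0.487  0.019 -0.873]]
```

```bash
python3 -m jog '[[[2,0,2,0],[4,0,4,0],[6,1,6.5,0],[8,1,9,0],[10.5,2,12,0]]]'; python3 st.py .41 .39,129,2 .36,128,2 .33,127,2;  python3 -c "
from h import *
print(np.round(arm.read_state()['joints'],3),np.round(T()[1],3))"
```

```text
clock: 20.38
position: [425.4, -167.5, 268.1]
ee_rot: [0.03, 0.968, 0.006, 0.248]
contact_force: [-6.6, 0.6, 1.5]
gripper_width: 50.1
lid 0.404 hinge z 85.6 262
[-4.8  1.5  0.2] 20.425
edge in tool [-13.2  -4.4 130.2]
0.39 129.0 [ 2.6 -4.4  3.5]
0.36 128.0 [ 6.9 -4.5  8.1]
0.33 127.0 [11.1 -4.6 12.8]
[-0.021  0.205 -0.702 -0.046 -0.162 -1.568] [[-0.875  0.055  0.481]
 [ 0.061  0.998 -0.002]
 [-0.48   0.027 -0.877]]
```

```bash
python3 -m jog '[[[2,1,0,0],[4,2,0,0],[5,3,0,0],[6,4,0,0],[7,4,0,0]]]'; python3 st.py .38 .36,129,2 .33,128,2 .3,127,2;  python3 -c "
from h import *
print(np.round(arm.read_state()['joints'],3),np.round(T()[1],3))
im,d=arm.get_image('side');cv2.imwrite('pics/s7.png',cv2.resize(im[200:380,270:450],None,fx=3,fy=3))"
```

```text
clock: 21.05
position: [419.9, -165.2, 265.9]
ee_rot: [0.029, 0.968, 0.008, 0.247]
contact_force: [-0.2, -0.1, -0.5]
gripper_width: 50.1
lid 0.448 hinge z 69.3 95
[-1.1 -0.2 -1.9] 21.1
edge in tool [-15.1  -5.1 134.7]
0.36 129.0 [ 0.8 -5.2  8.1]
0.33 128.0 [ 4.9 -5.3 12.8]
0.3 127.0 [ 8.9 -5.4 17.6]
[-0.017  0.2   -0.711 -0.062 -0.16  -1.556] [[-0.876  0.053  0.479]
 [ 0.061  0.998  0.002]
 [-0.478  0.031 -0.878]]
```

View pics/last.png

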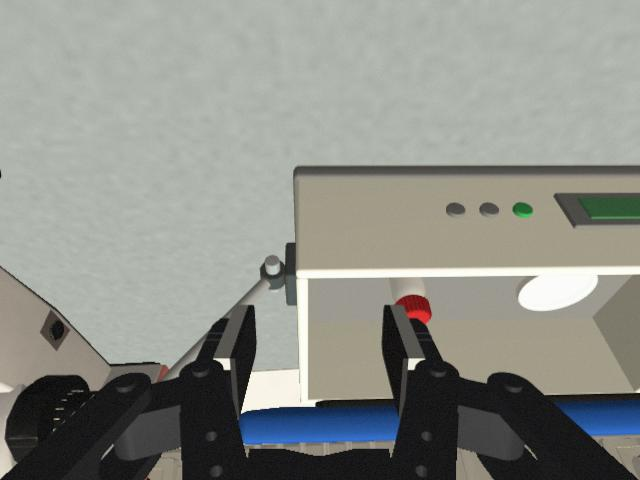

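View pics/s7.png

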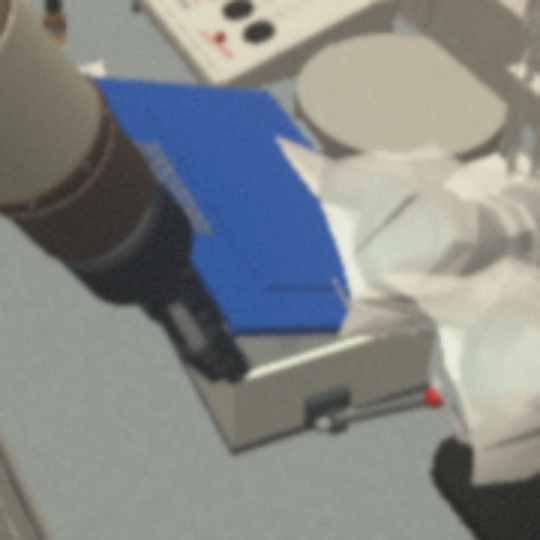

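```bash
cat >> h.py <<'E'
def lid2():
    P=arm.camera_params("wrist");im,d=arm.get_image("wrist")
    b,g,r=[im[...,k].astype(int) for k in range(3)]
    m=(b>90)&(r<110)&(b-r>60)&(d>0)&(d<400);m=cv2.erode(m.astype(np.uint8),np.ones((3,3)));v,u=np.nonzero(m)
    X=np.array([pt("wrist",a,bb,d[bb,a],P) for a,bb in zip(u,v)])@np.c_[ex,ey,ez]
    D=680.3-X[:,0];Z=X[:,2]-86;R=np.hypot(D,Z);A=np.arctan2(Z,D);k=abs(R-186)<6
    print("lid2 n",k.sum(),"ang pct",np.round(np.percentile(A[k],[3,10,50,90]),3),"R",np.round(np.median(R[k]),1),"edge z",np.round(np.percentile(X[k,2],[3,50]),1));return im
E
sed -i 's/im=lid()/im=lid2()/' st.py; python3 st.py .38 .36,130,2 .33,130,2 .3,130,2
```

```text
lid2 n 5410 ang pct [0.4 0.4 0.4 0.4] R 186.6 edge z [153.4 156.8]
[-0.1  0.2 -0.6] 21.2
edge in tool [-15.   -5.1 134.7]
0.36 130.0 [ 0.8 -5.2  7.1]
0.33 130.0 [ 4.9 -5.3 10.8]
0.3 130.0 [ 9.  -5.4 14.6]
```

```bash
sed -i 's/^np.set_print.*/np.set_printoptions(precision=3,suppress=True)/' st.py; python3 -m jog '[[[1,1,1,0],[2,2,2,0],[4,3,3,0],[5,3,4,0],[7,4,5,0]]]'; python3 st.py .33 .3,138,2 .27,138,2 .24,138,2
```

```text
clock: 21.82
position: [417.0, -164.1, 260.0]
ee_rot: [0.029, 0.969, 0.012, 0.246]
contact_force: [0.2, 0.7, -1.1]
gripper_width: 49.9
lid2 n 5650 ang pct [0.332 0.335 0.351 0.368] R 186.6 edge z [146.7 150.2]
[-1.035 -0.058 -0.274] 21.875
edge in tool [-14.   -6.  136.9]
0.3 138.0 [ 3.051 -6.179  2.756]
0.27 138.0 [ 6.956 -6.336  6.696]
0.24 138.0 [10.741 -6.499 10.752]
```

```bash
python3 -m jog '[[[1,1,1,0],[3,2,2,0],[4,2,3,0],[6,3,5,0],[7,3,6.5,0]]]'; python3 st.py .28 .25,138,2 .22,138,2 .19,138,2;python3 -c "
from h import *
print(toC(T()[0]),np.round(arm.read_state()['joints'],3),np.round(T()[1],3))"
```

```text
clock: 22.5
position: [414.2, -163.9, 252.3]
ee_rot: [0.028, 0.969, 0.015, 0.244]
contact_force: [-1.4, 0.8, -0.4]
gripper_width: 49.9
lid2 n 5922 ang pct [0.281 0.285 0.302 0.319] R 186.6 edge z [137.8 141.5]
[-2.073  0.37  -0.799] 22.55
edge in tool [-13.9  -6.9 137.7]
0.25 138.0 [ 2.865 -7.099  3.72 ]
0.22 138.0 [ 6.553 -7.293  7.863]
0.19 138.0 [10.114 -7.493 12.115]
[ 425.11752213 -132.82526172  252.06815651] [-0.022  0.219 -0.699 -0.158 -0.161 -1.457] [[-0.879  0.047  0.474]
 [ 0.062  0.998  0.015]
 [-0.472  0.042 -0.88 ]]
```

```bash
python3 -m jog '[[[1,1,1.5,0],[3,3,3,0],[4,4,5,0],[5.5,6,6.5,0],[7,7,8,0]]]'; python3 st.py .23 .2,138,2 .17,138,2 .14,138,2;python3 -c "
from h import *
print(toC(T()[0]),np.round(arm.read_state()['joints'],3),np.round(T()[1],3))"
```

```text
clock: 23.18
position: [412.9, -160.9, 244.0]
ee_rot: [0.027, 0.969, 0.019, 0.243]
contact_force: [-1.2, -0.9, -0.5]
gripper_width: 50.0
lid2 n 6066 ang pct [0.238 0.241 0.258 0.276] R 186.6 edge z [130.  133.7]
[-1.324 -0.313 -1.84 ] 23.225
edge in tool [-13.3  -8.1 137.8]
0.2 138.0 [ 3.334 -8.367  4.014]
0.17 138.0 [ 6.797 -8.608  8.344]
0.14 138.0 [10.129 -8.856 12.775]
[ 423.63959965 -129.89809225  243.80749216] [-0.022  0.233 -0.69  -0.214 -0.16  -1.402] [[-0.881  0.043  0.472]
 [ 0.062  0.998  0.024]
 [-0.47   0.05  -0.881]]
```

```bash
python3 -m jog '[[[1,1,1.5,0],[3,3,3,0],[4,4,5,0],[6,6,7,0],[7.5,7,9,0]]]'; python3 st.py .18 .15,138,2 .12,138,2 .09,138,2;python3 -c "
from h import *
print(toC(T()[0]),np.round(arm.read_state()['joints'],3),np.round(T()[1],3))"
```

```text
clock: 23.85
position: [411.5, -157.9, 234.3]
ee_rot: [0.026, 0.97, 0.023, 0.242]
contact_force: [-1.8, -1.4, -0.8]
gripper_width: 49.8
lid2 n 6180 ang pct [0.185 0.188 0.206 0.224] R 186.7 edge z [120.4 124.3]
[-0.801 -0.003 -1.302] 23.9
edge in tool [-13.8  -9.3 136.9]
0.15 138.0 [ 2.54  -9.635  3.35 ]
0.12 138.0 [ 5.769 -9.929  7.855]
0.09 138.0 [  8.861 -10.23   12.454]
[ 421.96500053 -127.05013932  234.04167898] [-0.024  0.25  -0.679 -0.281 -0.161 -1.334] [[-0.882  0.039  0.469]
 [ 0.062  0.998  0.033]
 [-0.467  0.058 -0.882]]
```

```bash
python3 -m jog '[[[1,1,1.5,0],[2.5,3,3,0],[3.5,4,4.5,0],[5,6,6,0],[6,7,8,0]]]'; python3 st.py .14 .11,138,2 .08,138,2 .05,138,2;python3 -c "
from h import *
print(toC(T()[0]),np.round(arm.read_state()['joints'],3),np.round(T()[1],3))
im,d=arm.get_image('side');cv2.imwrite('pics/s8.png',cv2.resize(im[200:380,270:450],None,fx=3,fy=3))"
```

```text
clock: 24.52
position: [410.5, -154.4, 225.7]
ee_rot: [0.025, 0.97, 0.028, 0.24]
contact_force: [-1.5, -0.7, -0.3]
gripper_width: 49.9
lid2 n 6325 ang pct [0.137 0.141 0.159 0.175] R 186.6 edge z [111.6 115.6]
[-0.942 -1.225 -1.422] 24.575
edge in tool [-14.8 -10.4 135.7]
0.11 138.0 [  1.379 -10.727   2.241]
0.08 138.0 [  4.412 -11.069   6.876]
0.05 138.0 [  7.304 -11.419  11.6  ]
[ 420.77989089 -123.63627777  225.45790985] [-0.025  0.265 -0.668 -0.339 -0.161 -1.276] [[-0.883  0.035  0.467]
 [ 0.062  0.997  0.042]
 [-0.465  0.066 -0.883]]
```

View pics/last.png

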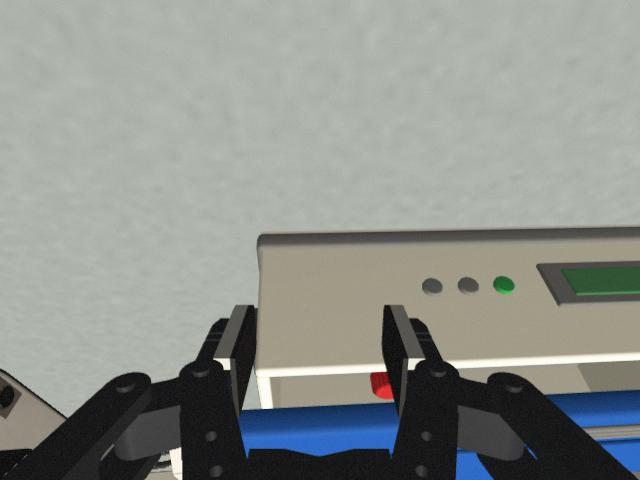

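View pics/s8.png

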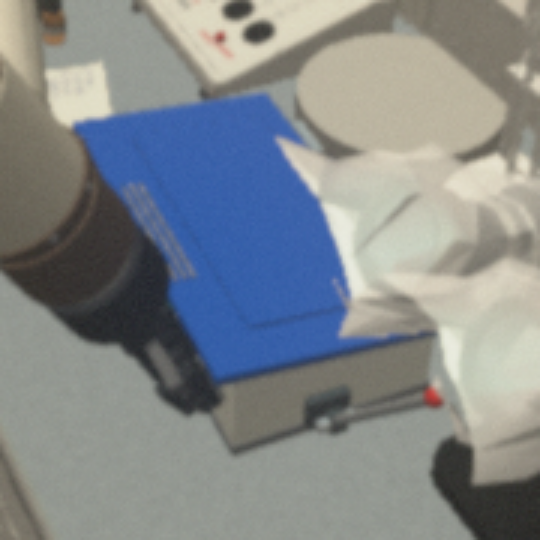

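```bash
python3 -m jog '[[[1,1,1.5,0],[2,2,3,0],[3,3,4,0],[4,4,5,0],[5,5,6.5,0]]]'; python3 st.py .10 .08,138,2 .05,138,2 .02,138,2 0,138,2
```

```text
clock: 25.25
position: [409.7, -151.9, 218.6]
ee_rot: [0.024, 0.97, 0.03, 0.24]
contact_force: [0.2, 0.0, -1.0]
gripper_width: 50.3
lid2 n 6273 ang pct [0.098 0.101 0.119 0.135] R 186.6 edge z [104.2 108.2]
[-0.459  0.181 -0.838] 25.3
edge in tool [-14.9 -11.2 135.9]
0.08 138.0 [  0.11  -11.458   1.012]
0.05 138.0 [  2.996 -11.835   5.737]
0.02 138.0 [  5.74  -12.22   10.546]
0.0 138.0 [  7.488 -12.481  13.797]
```

```bash
python3 -m jog '[[[0.8,1,1,0],[1.6,2,2,0],[2.4,3,3,0],[3.2,3,4,0],[4,4,5.5,0]]]'; python3 st.py .07 .05,138,2 .02,138,2 0,138,2; python3 -m jog '[[[0.8,1,1,0],[1.6,2,2,0],[2.2,3,3,0],[2.8,3,4,0],[3.5,4,5,0]]]'; python3 st.py .04 .02,138,2 0,138,2
```

```text
clock: 25.92
position: [409.0, -149.7, 212.4]
ee_rot: [0.024, 0.97, 0.033, 0.239]
contact_force: [-1.3, 0.1, -0.6]
gripper_width: 49.9
lid2 n 6268 ang pct [0.06  0.063 0.081 0.096] R 186.5 edge z [ 97.2 101.2]
[-0.198  0.431 -1.511] 25.975
edge in tool [-15.7 -11.8 135.4]
0.05 138.0 [ -0.8   -12.084   0.598]
0.02 138.0 [  1.938 -12.492   5.408]
0.0 138.0 [  3.682 -12.769   8.659]
clock: 26.6
position: [408.5, -147.4, 206.8]
ee_rot: [0.023, 0.97, 0.035, 0.239]
contact_force: [-1.6, -0.1, -0.4]
gripper_width: 49.7
lid2 n 6149 ang pct [0.025 0.029 0.046 0.059] R 186.5 edge z [90.7 94.7]
[-0.083 -0.08  -0.214] 26.65
edge in tool [-16.1 -12.4 135.6]
0.02 138.0 [ -1.267 -12.7     0.768]
0.0 138.0 [  0.475 -12.99    4.019]
```

```bash
python3 -m jog '[[[0.5,0,0.6,0],[1,1,1.2,0],[1.4,1,1.8,0],[1.8,1,2.4,0],[2.2,2,3,0]]]'; python3 st.py .01 0,138,2; python3 -m jog '[[[0.5,0,0.6,0],[1,1,1.2,0],[1.4,1,1.8,0],[1.8,1,2.4,0],[2.2,2,3,0]]]'; python3 st.py 0 0,138,2
```

```text
clock: 27.28
position: [408.1, -146.1, 203.3]
ee_rot: [0.023, 0.97, 0.036, 0.239]
contact_force: [-0.5, 0.0, 0.4]
gripper_width: 49.7
lid2 n 5899 ang pct [0.026 0.029 0.046 0.059] R 186.5 edge z [90.8 94.7]
[ 0.577 -0.044 -0.657] 27.325
edge in tool [-15.5 -12.9 137.5]
0.0 138.0 [ -1.631 -13.035   1.177]
clock: 27.95
position: [407.6, -144.8, 199.8]
ee_rot: [0.023, 0.97, 0.037, 0.239]
contact_force: [0.4, -0.1, -0.6]
gripper_width: 50.1
lid2 n 4431 ang pct [0.025 0.028 0.042 0.056] R 186.7 edge z [90.7 93.8]
[ 0.73  -0.346  0.127] 28.0
edge in tool [-16.8 -13.1 136.3]
0.0 138.0 [ -3.822 -13.078  -1.672]
```

Run:
```python
from h import *
np.set_printoptions(precision=1,suppress=True)
im,d=arm.get_image('side');cv2.imwrite('pics/s9.png',cv2.resize(im[200:380,270:450],None,fx=3,fy=3))
im,d=arm.get_image('scene');cv2.imwrite('pics/c9.png',cv2.resize(im[120:300,240:420],None,fx=3,fy=3))
```

```text
(no output)
```

View pics/s9.png

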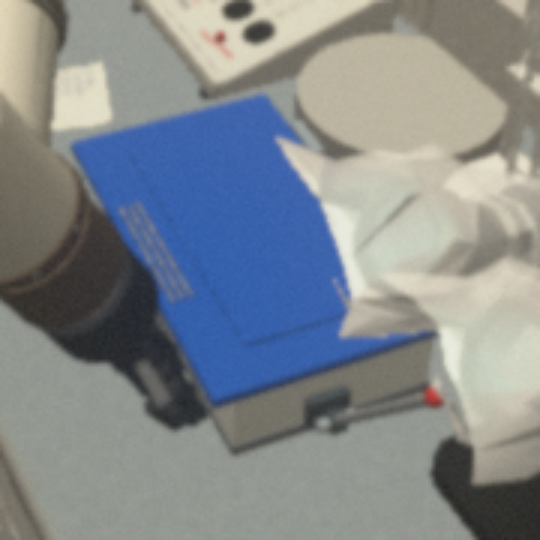

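View pics/c9.png

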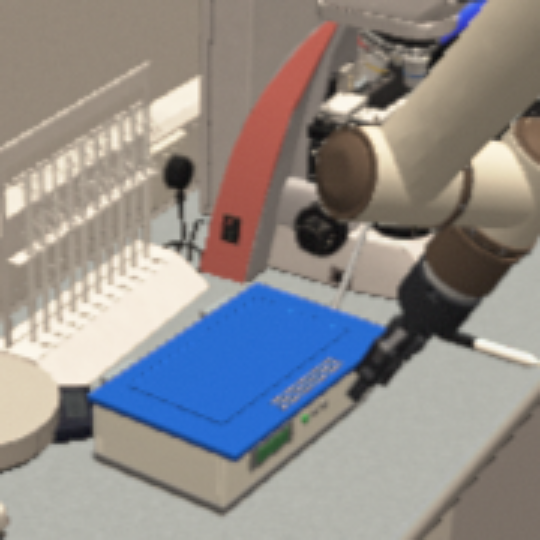

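View pics/last.png

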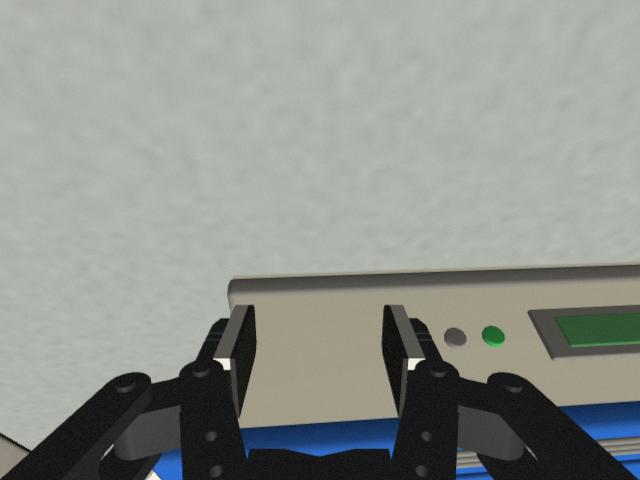

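```bash
python3 -m jog '[[[3,0,0,0],[6,0,0,0],[9,0,0,0],[12,0,0,0],[15,0,0,0]]]'; python3 st.py 0;  python3 -c "
from h import *
print(np.round(arm.read_state()['joints'],3),np.round(T()[1],3))"
```

```text
clock: 28.72
position: [394.1, -144.5, 192.8]
ee_rot: [0.023, 0.97, 0.038, 0.239]
contact_force: [-0.3, 0.6, 0.6]
gripper_width: 50.4
lid2 n 1173 ang pct [0.026 0.028 0.044 0.057] R 186.6 edge z [90.8 94.2]
[ 0.149 -0.746  0.186] 28.775
edge in tool [-32.4 -13.3 136.3]
[-0.056  0.312 -0.645 -0.586 -0.16  -1.004] [[-0.885  0.027  0.464]
 [ 0.063  0.996  0.062]
 [-0.461  0.084 -0.884]]
```

```bash
python3 -m jog '[[[0,0,-15,0],[0,0,-35,0],[0,0,-60,0],[0,0,-85,0],[0,0,-110,0]]]'; python3 -m jog '[[[0,0,-30,0],[0,0,-60,0],[0,0,-90,0],[0,0,-90,0],[0,0,-90,0]]]'
python3 - <<'E'
from h import *
np.set_printoptions(precision=3,suppress=True)
P=arm.camera_params("wrist");im,d=arm.get_image("wrist");cv2.imwrite("pics/w10.png",im)
b,g,r=[im[...,k].astype(int) for k in range(3)]
m=(b>90)&(r<110)&(b-r>60)&(d>0)&(d<700);m=cv2.erode(m.astype(np.uint8),np.ones((7,7)));v,u=np.nonzero(m)
X=np.array([pt("wrist",a,bb,d[bb,a],P) for a,bb in zip(u[::7],v[::7])])@np.c_[ex,ey,ez];X=X[X[:,2]>90]
A=np.c_[X[:,0],X[:,1],np.ones(len(X))]
c,*_=np.linalg.lstsq(A,X[:,2],rcond=None);print(len(X),c,"z edge top",c@[497,-8,1],"back",c@[678,-8,1])
im,d=arm.get_image("side");cv2.imwrite("pics/s10.png",im)
im,d=arm.get_image("scene");cv2.imwrite("pics/c10.png",im)
E
```

```text
clock: 29.4
position: [342.1, -151.3, 290.4]
ee_rot: [0.023, 0.97, 0.038, 0.238]
contact_force: [0.3, -0.7, 0.9]
gripper_width: 49.8
clock: 30.02
position: [300.1, -156.9, 369.4]
ee_rot: [0.023, 0.97, 0.038, 0.238]
contact_force: [0.3, -0.1, -0.4]
gripper_width: 49.8
2848 [ 0.018  0.    88.188] z edge top 97.1015963669341 back 100.34900299971089
```

View pics/s10.png

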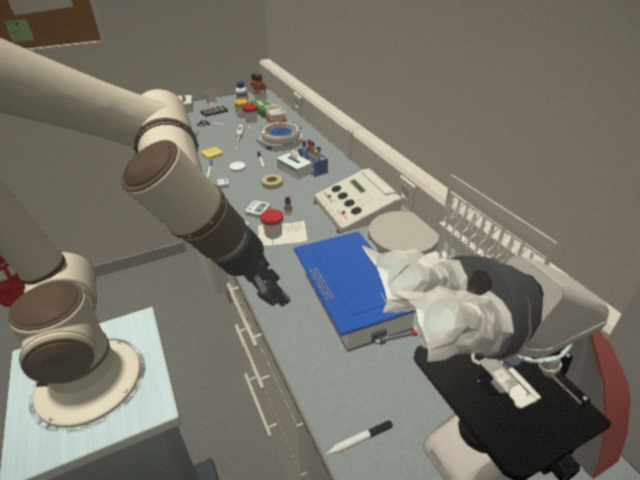

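View pics/w10.png

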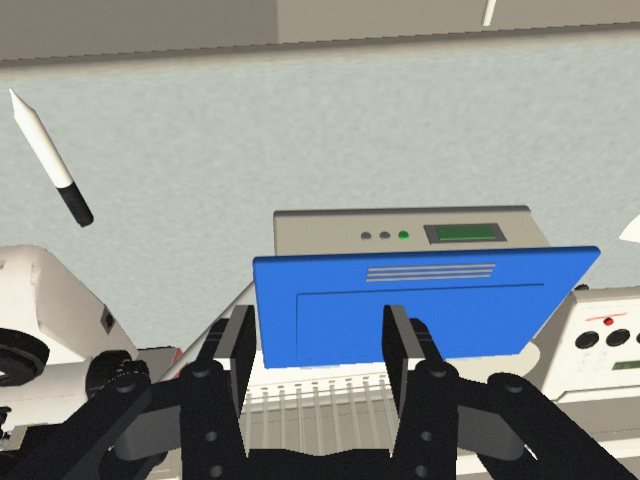

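```bash
python3 -c "
from bench import arm
s=arm.read_state();print(s['clock'],s['contact_force'],s['joint_vel'].round(3));print(arm.job_done())"
```

```text
30.175 [ 0.01674666 -0.32473181  0.51981203] [-0.002  0.001  0.002  0.001 -0.002  0.   ]
the job is handed in; nothing more can be done
None
```

The lid is shut, the prop is out at its outer side, and the job was handed in at 30.2 s with the hand clear.

**What I did:**
- The moves can only shift and spin the tool, so I tilted it about 30° forward first. I did this high over the bench by commanding slightly out-of-reach poses.
- I slid the half-open fingers under the lid's free edge, about 5 mm below it, and pushed the prop sideways with the right finger. It tipped away outward.
- The lid came to rest on the gripper, on the finger links just ahead of its body. It was measured at 0.96 rad afterwards, so it hardly dropped.
- I lowered it on the fingers in small steps over about 13 s, then backed off and up. Nothing was grasped.

**Last checks:**
- The lid's top face is about 97 mm high at the front edge, against 96 mm expected when shut.
- Contact force was about zero after backing off.
- The petri dish and vial are now covered and cannot be seen. They were standing upright when last seen while lowering, and the marker and other items I could see look untouched.

**What disagreed or went less smoothly:**
- The edge-based angle estimate stayed at about 0.026 rad at the end. It did not change when the fingers left, so I take it as a bias of that measurement. The fit to the lid's top reads about 3 mm higher at the back than at the front, which also shows no opening.
- There was one short force rise to about 6.6 N while lowering, probably the lid edge catching on a finger knuckle. It eased at the next step.
- One arm joint sat at its range limit during the lowering, so the hand drifted and turned slightly. The lid stayed on the fingers throughout.

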